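# Open the top half of the bench cupboard's split door

## Robot

A 6-joint arm with a two-finger parallel gripper is mounted at the origin on the work surface. World frame = base frame: x ahead of the robot, y to its left, z up, the work surface at z = 0. Lengths are in m, angles in rad, forces in N, time in s.
With the tool pointing down it reaches from about 0.375 to 0.9 m from the base axis. Payload 3.1 kg.
Tool frame: the origin (TCP) lies where the fingers leave the gripper's body, on its centre line; the fingertips stand 73 mm ahead of it and the grasp point (between the pads) lies 54 mm ahead of it; z points along the fingers, y is the line along which they close (so a half turn about z gives the same grasp; the last joint's range is limited). The gripper opens to 85 mm and grips with 20 to 120 N. Pads are 22 mm wide; open, the fingers measure 114 mm over their backs; the gripper's body (76 mm by 85 mm) begins 54 mm behind the grasp point. The pads swing forward as they close: fully open they stand 13 mm farther back than shut.
Start: joints at [1.093, 0.527, 1.433, -0, 1.181, -0.178], TCP at [0.184, 0.597, 0.304] pointing down, gripper open.
Joint ranges: [-3.08, 3.08], [-0.75, 2.2], [0.22, 2.44], [-1.43, 4.57], [0, 2.65], [-2.85, 2.85]. Speed limits (rad/s): [2.79, 2.79, 3.14, 3.14, 3.14, 3.14].

## Interface

Orientations are given as a unit quaternion [x, y, z, w].
In Python, from station import manip gives the robot as it stands.
- The arm moves only by the shell command python3 -m crank 'ROWS' [FORCE]. ROWS is JSON, a list of rows, each an object with "dp": the shift along the tool's x, y, z normalised to -1 to 1, where 1 is 50 cm, a list of three; "delta_rot": the turn, a rotation vector about the tool's x, y, z normalised to -1 to 1, where 1 is 2 pi rad, a list of three; "fingers": the opening, from -1 (shut) to 1 (fully open). A call has 1 to 12 rows; each row shifts and turns the commanded pose from where the row before left it, along the tool's axes as they then stand; what a row does not reach is not made up. A row lasts 1/12 s, in which the tool goes at most 41.7 mm and 7.16 degrees, less where a joint would pass 70% of its speed; a pose out of reach is approached as far as the arm can. A call with a number of a shift or a turn outside -1 to 1 is refused whole. A call with a gripper value outside its range is refused whole. The fingers move at their own pace and stop on an object; FORCE is the grip in N (left out, the last holds). Time passes only in rows, so rows that do not move let the fingers close. It gives the time, the measured TCP pose, the force, the opening and the grip force at its end, in the units of the state.
- manip.sense(): the state, without advancing time (a new reading comes with each control period).
- manip.snapshot(name): name is "scene" or "top" or "wrist"; returns (picture, depth): 420x560x3 uint8, red, green, blue; 420x560 float32, m along the optical axis (not along the pixel's ray), 0 where there is no reading.
- manip.camera_model(name): a dict with "fx", "fy", "cx", "cy" (pixels), "origin" and "attitude" of the camera in the world. Camera axes: x right, y up, looking along -z (the intrinsics and any distortion apply to the point x, -y, -z); pixel columns grow to the right and rows downward; lengths in m; the calibration is good to about 2 mm. A picture is of the moment at which its call begins: read the wrist's pose just before it. camera_model takes no time and is no camera call; for the wrist camera it gives the pose at the moment of the call.
- manip.sign_off(): hands the job in; it is judged then, once.
The state is a dict: "t": time; "q": joint angles; "qd": joint speeds; "tau": joint torques, N m; "tcp_pos": TCP position; "tool_rot": TCP orientation; "force": force on the tool from outside, world axes, zero at the start; "ft_torque": the same for the moment, N m; "finger_gap": opening from 0.0 (shut) to 1.0 (fully open); "gripper_force": force on a finger pad.
Only numpy, scipy, OpenCV 4.12 (cv2) and the standard library are available. Lean on these libraries where they do the work, as an engineer would, in place of code of your own. Each camera call takes 0.05 s, during which the arm holds its last target. There are 200 camera calls.

## Task

Open the top half of the green split door on the bench tool cupboard wide, until it stands about square to the cupboard front, and let go of it. The bottom half must stay bolted, because the work in front of it is in its way, so leave its bolt alone, and leave the panel, hammer and mallet on the bench where they lie.

Things in the scene. Friction and masses are not known exactly. Their poses are not given: they have to be found in the camera images.
- top_leaf (a joint): Hinge angle of the top half of the door (green panel 213 mm wide, 144 mm high, 15 mm thick, 0.6 kg). 0 = shut, grows as it swings out from the cupboard front, 1.57 = square to the front, stop at 1.9. No latch: it may start shut or a little ajar; it turns easily (about 0.06 N m of friction) and stays where it is left.
- top_handle (a point): Grip point on the top half's handle: upright round black bar, 14 mm thick, 80 mm long, its axis 35 mm in front of the door's face. Point on that axis, 22 mm below the bar's top end, 26 mm below the door's top edge (cupboard roof 300 mm above bench). Axes turn with the door: z up, -x out from the face, +y along the face to the hinge. The bottom half's like handle is right below, top end 99 mm up.
- top_hinge (a point): Point on the top half's upright hinge axis, at the height of the grip point, on the door's front face: 180 mm in +y and 35 mm in +x from the grip point (axes of the door). Axes turn with the door as above. Seen from above, the door opens clockwise about it, by the angle top_leaf from shut.
- bolt (a joint): Small steel barrel bolt with a brass knob on the bottom half of the door, 122 mm above the bench, below the top handle. 0 = shot home in its keeper (as at the start), 0.03 = drawn back, which would free the bottom half. To be left alone.
- panel: Bystander: aluminium sheet on a wooden former, 126 by 196 mm, 37 mm high with its screws, lying in front of the bottom half. Origin at the centre of its underside.
- hammer: Bystander: panel hammer with a red handle, 290 mm long, under 50 mm high, lying on the bench. Origin under its middle.
- mallet: Bystander: blue mallet, 278 mm long, 56 mm high, lying on the bench. Origin under its handle.

How it is judged:
By the outcome, as a careful person would: the job done as asked, in the order asked, and still so for the second after the job is handed in, with the robot touching nothing.
It also fails if it takes over 35 s, if anything falls off the work surface, if the arm or the gripper's body presses on something with over 40 N, if the wrist force passes 120 N, or if a joint passes its speed limit or range.

## Working session

There is one attempt and no reset: what is moved stays moved. The work goes in short steps, Python scripts to look and compute and a shell command to move; the robot and the scene stay as the last step left them, time stands still between calls to the robot, and variables do not carry over. Pictures are saved under pics/ and viewed, at most 10 in all, crops included, and the job is handed in when it is done.

```bash
mkdir -p pics; python3 - <<'E'
from station import manip
import cv2,numpy as np
for n in("scene","top"):
    p,d=manip.snapshot(n); cv2.imwrite(f"pics/{n}0.png",p[...,::-1]); np.savez(f"{n}0.npz",p=p,d=d)
    print(n,manip.camera_model(n))
s=manip.sense();print(s)
E
```

```text
scene {'fx': 445.6040981141411, 'fy': 445.6040981141411, 'cx': 279.01368706554285, 'cy': 207.53492647753114, 'origin': array([1.18114371, 0.2182746 , 0.89715604]), 'attitude': array([0.21003712, 0.32598024, 0.76139896, 0.51951219])}
top {'fx': 413.2034013720858, 'fy': 413.2034013720858, 'cx': 274.0604670699637, 'cy': 208.0358770930175, 'origin': array([ 0.40632594, -0.07191092,  0.989231  ]), 'attitude': array([-0.05394284,  0.05618313,  0.70808152, -0.70182205])}
{'t': 0.1, 'q': array([ 1.09351946e+00,  5.28413201e-01,  1.43377165e+00, -1.60964557e-05,
        1.18137743e+00, -1.78465632e-01]), 'qd': array([-0.00092509, -0.00143825, -0.00238253, -0.00254658, -0.00092462,
        0.00131151]), 'tau': array([-3.00292902e-05, -4.43302453e+01, -1.78584337e+01, -2.37413587e-04,
        3.89794688e-03,  1.03788781e-05]), 'tcp_pos': array([0.18371312, 0.59687054, 0.30300754]), 'tool_rot': array([ 1.48847299e-01,  9.88859703e-01, -9.34750211e-04, -3.10092085e-04]), 'force': array([-0.24285434,  0.46955782, -0.12553031]), 'ft_torque': array([-0.00896835, -0.04837901,  0.00462908]), 'gripper_force': 0.0, 'finger_gap': 1.0012569218940697}
```

View pics/scene0.png

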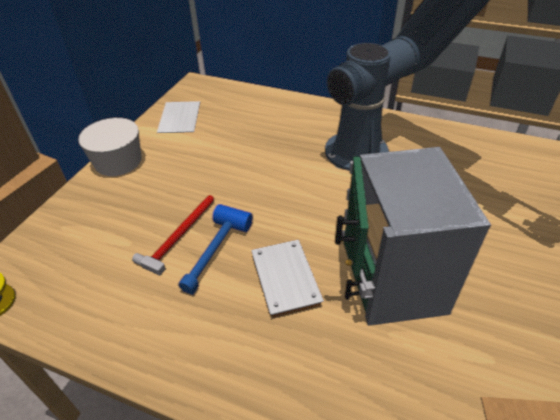

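View pics/top0.png

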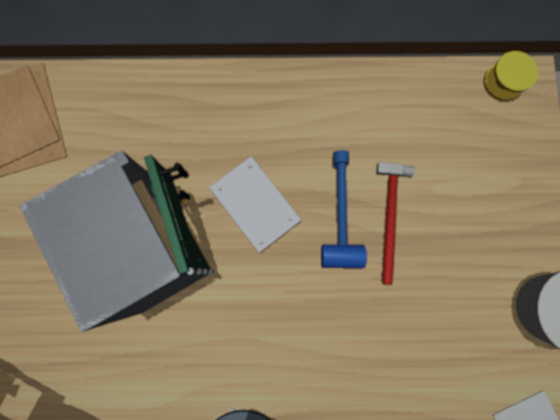

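The scene view shows the cupboard with the green top leaf slightly ajar; black handles are at about (345,230) and (352,290). In the top view the leaf's top edge runs from (150,158) to (183,270), with the top handle at about (180,170). The hinge is at the robot-side end.

```bash
cat > h.py <<'E'
from station import manip
import cv2,numpy as np
from scipy.spatial.transform import Rotation as R
def cloud(n,d,m=None):
    m=m or manip.camera_model(n)
    v,u=np.indices(d.shape)
    P=np.stack([(u-m['cx'])/m['fx']*d,-(v-m['cy'])/m['fy']*d,-d],-1)
    return R.from_quat(m['attitude']).apply(P.reshape(-1,3)).reshape(P.shape)+m['origin']
E
python3 - <<'E'
from h import *
z=np.load('top0.npz');p=z['p'].astype(int);d=z['d'];P=cloud('top',d)
r,g,b=p[...,0],p[...,1],p[...,2]
G=(g>r*1.5)&(g>b*1.2)&(g>30)&(d>0)
zz=P[...,2]
print('green z pct',np.percentile(zz[G],[1,5,50,90,95,99]))
top=G&(zz>np.percentile(zz[G],95)-.012)
c=cv2.minAreaRect(P[top][:,:2].astype(np.float32)*1000);print('edge top rect',cv2.boxPoints(c))
K=(p.max(-1)<50)&(d>0)&(zz>.12)
K[:, :155]=0;K[:,215:]=0;K[:150]=0;K[215:]=0
for v,u in np.argwhere(K&(u_:=np.indices(d.shape)[1]>165))[::3]: print(v,u,P[v,u].round(3),p[v,u])
roof=(zz>.29)&(zz<.31)&(np.indices(d.shape)[1]<230)
c=cv2.minAreaRect(P[roof][:,:2].astype(np.float32)*1000);print('roof',cv2.boxPoints(c),c)
# bystander panel
W=(p.min(-1)>120)&(abs(r-b)<25)&(zz>.02)&(zz<.06);W[:,:205]=0;W[:,305:]=0
print('panel',cv2.boxPoints(cv2.minAreaRect(P[W][:,:2].astype(np.float32)*1000)))
E
```

```text
green z pct [0.14546922 0.26320581 0.29636342 0.29811831 0.29860138 0.29927607]
edge top rect [[405.7218   82.81509]
 [410.6917   68.20248]
 [610.4144  136.13013]
 [605.4445  150.74274]]
164 176 [0.595 0.095 0.292] [30 27 26]
165 175 [0.593 0.097 0.291] [35 31 28]
165 178 [0.593 0.091 0.293] [19 20 22]
166 175 [0.591 0.097 0.291] [25 24 24]
166 178 [0.591 0.091 0.292] [20 21 23]
166 181 [0.592 0.087 0.288] [49 41 29]
167 176 [0.59  0.095 0.292] [18 20 22]
167 179 [0.589 0.089 0.293] [14 11 16]
168 172 [0.591 0.104 0.281] [40 37 34]
168 175 [0.588 0.097 0.29 ] [14 16 18]
168 178 [0.588 0.091 0.292] [10  8  8]
168 181 [0.589 0.087 0.288] [5 1 4]
169 169 [0.589 0.11  0.28 ] [41 36 34]
169 172 [0.588 0.104 0.284] [31 32 36]
169 175 [0.587 0.098 0.287] [20 19 17]
169 178 [0.586 0.091 0.291] [11 11 12]
169 181 [0.587 0.087 0.286] [0 4 3]
170 166 [0.587 0.115 0.281] [35 33 32]
170 169 [0.587 0.109 0.282] [30 33 34]
170 172 [0.587 0.105 0.28 ] [28 26 26]
170 178 [0.585 0.092 0.287] [32 26 18]
170 181 [0.587 0.089 0.28 ] [8 9 7]
170 184 [0.591 0.086 0.266] [44 37 27]
171 168 [0.585 0.111 0.28
[... 5769 characters left out ...]
.52  0.104 0.227] [11 19 15]
212 181 [0.525 0.106 0.195] [18 24 17]
213 173 [0.512 0.102 0.273] [30 45 36]
213 176 [0.515 0.103 0.25 ] [11 17 12]
213 179 [0.519 0.104 0.22 ] [ 8 19 13]
213 182 [0.524 0.106 0.186] [44 39 28]
214 173 [0.51  0.102 0.273] [29 44 36]
214 176 [0.513 0.102 0.251] [11 21 15]
214 179 [0.517 0.103 0.225] [14 21 15]
214 182 [0.522 0.105 0.188] [28 29 19]
roof [[313.38715  239.07443 ]
 [446.52432    4.817074]
 [656.4859   124.14606 ]
 [523.34875  358.4034  ]] ((484.9365234375, 181.61024475097656), (241.50213623046875, 269.4476013183594), 29.611175537109375)
panel [[ 453.41614   -39.09081 ]
 [ 529.6753   -139.63539 ]
 [ 686.0022    -21.067577]
 [ 609.74304    79.477005]]
```

```bash
M='{"dp":[-0.0595,-0.0407,0],"delta_rot":[0,0,0],"fingers":1}'; python3 -m crank '[{"dp":[0,0,-0.08],"delta_rot":[0,0,0],"fingers":1},{"dp":[0,0,-0.08],"delta_rot":[0,0,0],"fingers":1},{"dp":[0,0,-0.08],"delta_rot":[0,0,0],"fingers":1},{"dp":[-0.0595,-0.0407,0],"delta_rot":[0,0,0],"fingers":1},{"dp":[-0.0595,-0.0407,0],"delta_rot":[0,0,0],"fingers":1},{"dp":[-0.0595,-0.0407,0],"delta_rot":[0,0,0],"fingers":1},{"dp":[-0.0595,-0.0407,0],"delta_rot":[0,0,0],"fingers":1},{"dp":[-0.0595,-0.0407,0],"delta_rot":[0,0,0],"fingers":1},{"dp":[-0.0595,-0.0407,0],"delta_rot":[0,0,0],"fingers":1},{"dp":[-0.0595,-0.0407,0],"delta_rot":[0,0,0],"fingers":1},{"dp":[-0.0595,-0.0407,0],"delta_rot":[0,0,0],"fingers":1},{"dp":[-0.0595,-0.0407,0],"delta_rot":[0,0,0],"fingers":1}]'
```

```text
t: 1.1
tcp_pos: [0.3864, 0.3418, 0.4236]
tool_rot: [0.149, 0.989, -0.0, -0.0]
force: [0.3, -0.1, -0.3]
finger_gap: 1.0
gripper_force: 0.0
```

```bash
python3 -m crank '[{"dp":[-0.0595,-0.0407,0],"delta_rot":[0,0,0],"fingers":1},{"dp":[-0.0595,-0.0407,0],"delta_rot":[0,0,0],"fingers":1},{"dp":[-0.0595,-0.0407,0],"delta_rot":[0,0,0],"fingers":1},{"dp":[-0.0595,-0.0407,0],"delta_rot":[0,0,0],"fingers":1},{"dp":[-0.0595,-0.0407,0],"delta_rot":[0,0,0],"fingers":1},{"dp":[-0.0595,-0.0407,0],"delta_rot":[0,0,0],"fingers":1},{"dp":[-0.0595,-0.0407,0],"delta_rot":[0,0,0],"fingers":1},{"dp":[-0.0595,-0.0407,0],"delta_rot":[0,0,0],"fingers":1},{"dp":[-0.0595,-0.0407,0],"delta_rot":[0,0,0],"fingers":1}]' && python3 -m crank '[{"dp":[0,0,0],"delta_rot":[0,0,0.0188],"fingers":1},{"dp":[0,0,0],"delta_rot":[0,0,0.0188],"fingers":1},{"dp":[0,0,0],"delta_rot":[0,0,0.0188],"fingers":1},{"dp":[0,0,0],"delta_rot":[0,0,0.0188],"fingers":1},{"dp":[0,0,0],"delta_rot":[0,0,0.0188],"fingers":1},{"dp":[0,0,0],"delta_rot":[0,0,0.0188],"fingers":1},{"dp":[0,0,0],"delta_rot":[0,0,0.0188],"fingers":1},{"dp":[0,0,0],"delta_rot":[0,0,0.0188],"fingers":1},{"dp":[0,0,0],"delta_rot":[0,0,0],"fingers":1}]'
python3 - <<'E'
from h import *
print(manip.sense()['tcp_pos'],R.from_quat(manip.sense()['tool_rot']).as_matrix().round(3))
m=manip.camera_model('wrist');p,d=manip.snapshot('wrist');cv2.imwrite('pics/w1.png',p[...,::-1])
P=cloud('wrist',d,m);np.savez('w1.npz',p=p,P=P,d=d)
r,g,b=p.astype(int).transpose(2,0,1)
T=(d>0)&(g>1.3*r)&(g>1.1*b)&(abs(P[...,2]-.297)<.006)
print(T.sum(),cv2.boxPoints(cv2.minAreaRect(P[T][:,:2].astype(np.float32)*1000)))
K=(d>0)&(p.max(-1)<70)&(abs(P[...,2]-.293)<.006)&(np.hypot(P[...,0]-.589,P[...,1]-.09)<.025)
print(K.sum(),P[K].min(0),P[K].max(0),np.median(P[K],0),np.median(np.argwhere(K),0))
E
```

```text
t: 1.85
tcp_pos: [0.5885, 0.088, 0.4234]
tool_rot: [0.149, 0.989, -0.0, -0.001]
force: [0.2, -0.1, 0.5]
finger_gap: 1.0
gripper_force: 0.0
t: 2.6
tcp_pos: [0.5876, 0.0896, 0.4233]
tool_rot: [0.583, 0.812, -0.0, -0.001]
force: [0.0, -0.4, -0.1]
finger_gap: 0.998
gripper_force: 0.0
[0.58761324 0.08959001 0.4233175 ] [[-0.319  0.948 -0.001]
 [ 0.948  0.319  0.   ]
 [ 0.    -0.001 -1.   ]]
7713 [[408.06055  85.81659]
 [425.3412   34.52532]
 [625.9761  102.12161]
 [608.69543 153.41289]]
266 [0.58736357 0.0906601  0.28713378] [0.59960403 0.10277515 0.29463577] [0.5933145  0.09733729 0.29227093] [216. 290.]
```

View pics/w1.png

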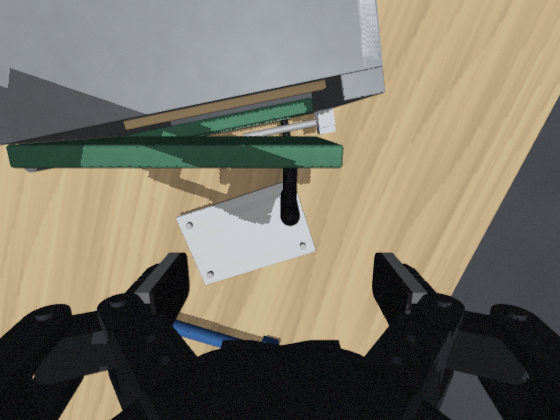

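The wrist view shows the bar top at (290,216), between the fingers, and the door's top edge is level in the picture, so the tool lies square to it. Next I shift a few mm, descend and grip.

```bash
python3 -m crank '[{"dp":[0.0075,0.012,0],"delta_rot":[0,0,0],"fingers":1},{"dp":[0,0,0.04],"delta_rot":[0,0,0],"fingers":1},{"dp":[0,0,0.04],"delta_rot":[0,0,0],"fingers":1},{"dp":[0,0,0.04],"delta_rot":[0,0,0],"fingers":1},{"dp":[0,0,0.04],"delta_rot":[0,0,0],"fingers":1},{"dp":[0,0,0.036],"delta_rot":[0,0,0],"fingers":1},{"dp":[0,0,0],"delta_rot":[0,0,0],"fingers":1}]' && python3 -m crank '[{"dp":[0,0,0],"delta_rot":[0,0,0],"fingers":-1},{"dp":[0,0,0],"delta_rot":[0,0,0],"fingers":-1},{"dp":[0,0,0],"delta_rot":[0,0,0],"fingers":-1},{"dp":[0,0,0],"delta_rot":[0,0,0],"fingers":-1},{"dp":[0,0,0],"delta_rot":[0,0,0],"fingers":-1},{"dp":[0,0,0],"delta_rot":[0,0,0],"fingers":-1},{"dp":[0,0,0],"delta_rot":[0,0,0],"fingers":-1},{"dp":[0,0,0],"delta_rot":[0,0,0],"fingers":-1},{"dp":[0,0,0],"delta_rot":[0,0,0],"fingers":-1},{"dp":[0,0,0],"delta_rot":[0,0,0],"fingers":-1}]' 30
python3 - <<'E'
from h import *
p,d=manip.snapshot('wrist');cv2.imwrite('pics/w2.png',p[...,::-1])
E
```

```text
t: 3.23
tcp_pos: [0.5906, 0.0954, 0.3218]
tool_rot: [0.582, 0.813, -0.002, -0.004]
force: [-1.3, -0.2, -0.7]
finger_gap: 1.001
gripper_force: 0.0
t: 4.07
tcp_pos: [0.5925, 0.095, 0.3268]
tool_rot: [0.583, 0.813, 0.0, 0.0]
force: [-2.0, 0.4, 5.8]
finger_gap: 0.153
gripper_force: 29.4
```

View pics/w2.png

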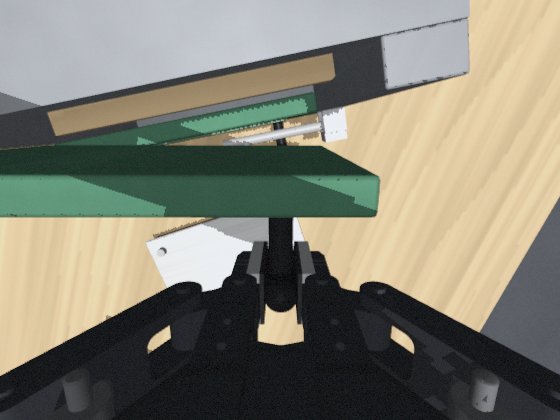

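Both pads are closed on the bar at (280,290), with the gripper's body clear of the door's top edge. I'll start swinging the door.

```bash
python3 -m crank '[{"dp":[-0.0356,-0.0088,0],"delta_rot":[0,0,0.0159],"fingers":-1},{"dp":[-0.0356,-0.0088,0],"delta_rot":[0,0,0.0159],"fingers":-1},{"dp":[-0.0356,-0.0088,0],"delta_rot":[0,0,0.0159],"fingers":-1},{"dp":[-0.0356,-0.0088,0],"delta_rot":[0,0,0.0159],"fingers":-1},{"dp":[0,0,0],"delta_rot":[0,0,0],"fingers":-1}]'; python3 - <<'E'
from h import *
s=manip.sense();t=R.from_quat(s['tool_rot']);print(s['force'],s['ft_torque'],t.as_matrix().round(3)); print('hinge',s['tcp_pos']+t.apply([.035,-.18,0]),'start',np.array([.5925,.095,.327])+R.from_quat([.583,.813,0,0]).apply([.035,-.18,0]))
E
```

```text
t: 4.53
tcp_pos: [0.5871, 0.0197, 0.3268]
tool_rot: [0.734, 0.679, -0.001, 0.0]
force: [-2.2, 1.2, 6.7]
finger_gap: 0.155
gripper_force: 29.7
[-2.15321951  1.20372264  6.70085417] [ 0.11512161  0.28650833 -0.1176839 ] [[ 0.079  0.997 -0.   ]
 [ 0.997 -0.079 -0.001]
 [-0.001 -0.    -1.   ]]
hinge [0.41043275 0.06878291 0.32682112] start [0.41078567 0.07040523 0.327     ]
```

```bash
python3 -m crank '[{"dp":[-0.0356,-0.0088,0],"delta_rot":[0,0,0.0159],"fingers":-1},{"dp":[-0.0356,-0.0088,0],"delta_rot":[0,0,0.0159],"fingers":-1},{"dp":[-0.0356,-0.0088,0],"delta_rot":[0,0,0.0159],"fingers":-1},{"dp":[-0.0356,-0.0088,0],"delta_rot":[0,0,0.0159],"fingers":-1},{"dp":[-0.0356,-0.0088,0],"delta_rot":[0,0,0.0159],"fingers":-1},{"dp":[-0.0356,-0.0088,0],"delta_rot":[0,0,0.0159],"fingers":-1},{"dp":[-0.0356,-0.0088,0],"delta_rot":[0,0,0.0159],"fingers":-1},{"dp":[-0.0356,-0.0088,0],"delta_rot":[0,0,0.0159],"fingers":-1},{"dp":[-0.0356,-0.0088,0],"delta_rot":[0,0,0.0159],"fingers":-1},{"dp":[-0.0356,-0.0088,0],"delta_rot":[0,0,0.0159],"fingers":-1},{"dp":[0,0,0],"delta_rot":[0,0,0],"fingers":-1}]'; python3 - <<'E'
from h import *
p,d=manip.snapshot('top');cv2.imwrite('pics/top1.png',p[...,::-1]);P=cloud('top',d);np.savez('top1.npz',p=p,P=P)
s=manip.sense();print(s['force'],s['tcp_pos'],R.from_quat(s['tool_rot']).as_matrix().round(3))
E
```

```text
t: 5.45
tcp_pos: [0.4638, -0.1052, 0.3268]
tool_rot: [0.97, 0.244, -0.0, 0.0]
force: [0.2, 2.2, 4.8]
finger_gap: 0.154
gripper_force: 29.7
[-0.84490367  2.80554484  5.42553804] [ 0.46486743 -0.10486413  0.32678296] [[ 0.879  0.476  0.001]
 [ 0.476 -0.879  0.   ]
 [ 0.001  0.    -1.   ]]
```

View pics/top1.png

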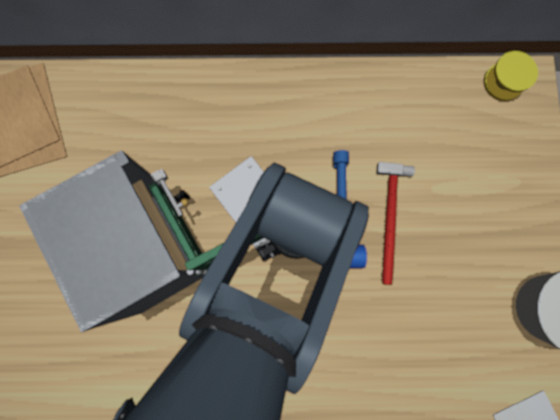

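The top view shows the leaf square to the front, from about (190,265) to (265,240). The panel, hammer and mallet have not moved. I'll let go and rise, then check the angle.

```bash
python3 -m crank '[{"dp":[0,0,0],"delta_rot":[0,0,0],"fingers":1},{"dp":[0,0,0],"delta_rot":[0,0,0],"fingers":1},{"dp":[0,0,0],"delta_rot":[0,0,0],"fingers":1},{"dp":[0,0,0],"delta_rot":[0,0,0],"fingers":1},{"dp":[0,0,0],"delta_rot":[0,0,0],"fingers":1},{"dp":[0,0,0],"delta_rot":[0,0,0],"fingers":1},{"dp":[0,0,0],"delta_rot":[0,0,0],"fingers":1},{"dp":[0,0,0],"delta_rot":[0,0,0],"fingers":1}]' && python3 -m crank '[{"dp":[0,0,-0.03],"delta_rot":[0,0,0],"fingers":1},{"dp":[0,0,-0.06],"delta_rot":[0,0,0],"fingers":1},{"dp":[0,0,-0.06],"delta_rot":[0,0,0],"fingers":1},{"dp":[0,0,-0.06],"delta_rot":[0,0,0],"fingers":1},{"dp":[-0.06,0,0],"delta_rot":[0,0,0],"fingers":1},{"dp":[-0.06,0,0],"delta_rot":[0,0,0],"fingers":1},{"dp":[-0.06,0,0],"delta_rot":[0,0,0],"fingers":1},{"dp":[0,0,0],"delta_rot":[0,0,0],"fingers":1}]'
python3 - <<'E'
from h import *
p,d=manip.snapshot('scene');cv2.imwrite('pics/scene2.png',p[...,::-1]);P=cloud('scene',d)
r,g,b=p.astype(int).transpose(2,0,1)
G=(d>0)&(g>1.4*r)&(g>1.1*b)&(abs(P[...,2]-.296)<.006)
print('leaf top',G.sum(),cv2.boxPoints(cv2.minAreaRect(P[G][:,:2].astype(np.float32)*1000)))
Z=((d>0)&(abs(P[...,2]-.3)<.006)&~(g>1.2*r)).astype(np.uint8)
n,l,s,c=cv2.connectedComponentsWithStats(Z);k=1+s[1:,4].argmax()
rc=cv2.minAreaRect(P[l==k][:,:2].astype(np.float32)*1000);print('roof',rc,cv2.boxPoints(rc))
E
```

```text
t: 6.17
tcp_pos: [0.4659, -0.1046, 0.3258]
tool_rot: [0.969, 0.247, -0.0, -0.0]
force: [0.9, 0.5, -0.1]
finger_gap: 1.003
gripper_force: 0.0
t: 6.83
tcp_pos: [0.3834, -0.1485, 0.4309]
tool_rot: [0.969, 0.246, -0.001, -0.0]
force: [-0.3, 0.6, 0.8]
finger_gap: 0.997
gripper_force: 0.0
leaf top 590 [[ 411.40247    70.57885 ]
 [ 511.44415  -114.0091  ]
 [ 526.6663   -105.75909 ]
 [ 426.62463    78.828865]]
roof ((466.6578674316406, 216.26870727539062), (245.75987243652344, 196.21768188476562), 29.056438446044922) [[311.59476 242.35051]
 [406.89197  70.82846]
 [621.72095 190.1869 ]
 [526.42377 361.70895]]
```

View pics/scene2.png

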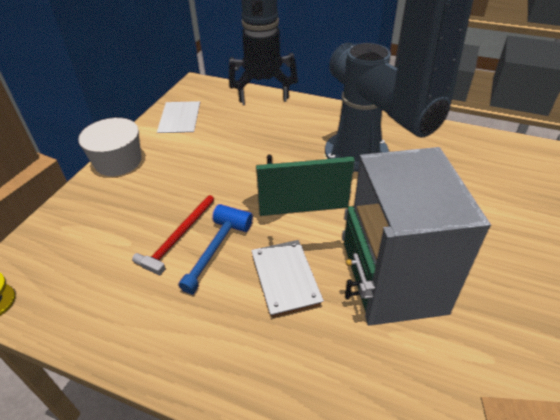

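The leaf stands at (257–352, 160–215), with its direction at −61.5° against the front's 29.1°, so it is about 90.6° open. The gripper is clear, and the bolt, panel, hammer and mallet are as they were.

```bash
python3 -c "
from station import manip
print(manip.sign_off())"
```

```text
the job is handed in; nothing more can be done
None
```

The top half of the door stands about 90.6° open and released, the bottom half's bolt and the panel, hammer and mallet were left alone, and the job was handed in at about 7 s.

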